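Slide the apple dish under the grill and start it

TASK

Slide the white dish of apples along the worktop, without lifting it, between the two guides and under the grill's hood until it is fully home against the back stop. Then press the long bar-shaped key (grill), and after it the large round key (start), one at a time. Do not press the small square key (cancel), do not press any key before the dish is in, and leave the jar, the tumbler and the bowl where they stand.

Things in the scene. Friction and masses are not known exactly. Their poses are not given: they have to be found in the camera images.
- grill: Fixed steel countertop grill, open in front. Origin: on the worktop, midway between its guides, below the hood's front edge. x points into the grill (the way the dish slides in), y across it (left when facing in), z up. Hood: x 0 to 190 mm, y -130 to +130, underside 110 mm, top 165 mm above the worktop. Cheeks close the sides of its rear half. The floor is the worktop itself.
- grill_stop (a point): Centre of the back stop, the plane x = +130 mm of the grill, 25 mm above the worktop. Same axes as the grill.
- grill_guides (a point): On the worktop midway between the guides where their straight part starts, x = -10 mm of the grill. Two bars, 22 mm high, 10 mm thick, inner faces at y = +-62.5 mm (125 mm apart), run from here to the back stop; in front they flare outward, about 12 mm each side, to x = -48 mm. Same axes as the grill.
- dish: Loose white rectangular stoneware dish, 190 (its x) x 115 (y) x 50 mm high, straight walls; three green apples fixed in it (tops 68 mm up). 0.64 to 0.88 kg. Origin: centre of underside. Starts in front of the grill, off line, turned up to 0.3 rad, its x roughly along the grill's x. Home: front end at the back stop, origin at x +35, y 0 mm of the grill, near 60 mm out in front of the hood.
- bar_key (a joint): Long bar-shaped key (grill), 36 x 14 mm, long side along the grill's x; pushed straight down from above. 0 = up, 0.006 m = fully down, pressed beyond 0.0045. Springs back; about 1 N to start it, 4.5 N fully down.
- round_key (a joint): Large round key (start), 34 mm across; pushed straight down from above. 0 = up, 0.006 m = fully down, pressed beyond 0.0045. Springs back; about 1 N to start it, 4.5 N fully down.
- square_key (a joint): Small square key (cancel), 18 x 18 mm; not to be pressed; pushed straight down from above. 0 = up, 0.006 m = fully down, pressed beyond 0.0045. Springs back; about 1 N to start it, 4.5 N fully down.
- bar_key_top (a point): centre of the top face of the black long bar-shaped key, 0.179 m above the worktop when up. It stands 10 mm proud of a 44 x 46 mm white bezel on the grill's hood. The three keys sit in a row across the hood, 52 mm apart, 70 mm behind the hood's front edge; which key has which place in the row varies.
- round_key_top (a point): centre of the top face of the black large round key, 0.179 m above the worktop when up. It stands 10 mm proud of a 44 x 46 mm white bezel on the grill's hood. The three keys sit in a row across the hood, 52 mm apart, 70 mm behind the hood's front edge; which key has which place in the row varies.
- square_key_top (a point): centre of the top face of the black small square key, 0.179 m above the worktop when up. It stands 10 mm proud of a 44 x 46 mm white bezel on the grill's hood. The three keys sit in a row across the hood, 52 mm apart, 70 mm behind the hood's front edge; which key has which place in the row varies.
- jar: Bystander: loose glass storage jar with a wooden lid, 94 mm across, 172 mm high, origin at the centre of its underside.
- tumbler: Bystander: loose drinking glass, 74 mm across the rim, 100 mm high, origin at the centre of its underside.
- bowl: Bystander: loose glass bowl of green apples, 184 mm across, about 130 mm high, origin at the centre of its underside.
There are look-alikes about, which are no part of the job. There is more than one size of the dish; the job needs the larger.

How it is judged:
By the outcome, as a careful person would: the job done as asked, in the order asked, and still so for the second after the job is handed in, with the robot touching nothing.
It also fails if it takes over 72 s, if anything falls off the work surface, if the arm or the gripper's body presses on something with over 40 N, if the wrist force passes 120 N, or if a joint passes its speed limit or range.

ROBOT

A 6-joint arm with a two-finger parallel gripper is mounted at the origin on the work surface. World frame = base frame: x ahead of the robot, y to its left, z up, the work surface at z = 0. Lengths are in m, angles in rad, forces in N, time in s.
With the tool pointing down it reaches from about 0.3 to 0.875 m from the base axis. Payload 6.4 kg.
Tool frame: the origin (TCP) lies midway between the tips of the shut fingers; the grasp point (between the pads) lies 19 mm behind it; z points along the fingers, y is the line along which they close (so a half turn about z gives the same grasp; the last joint's range is limited). The gripper opens to 85 mm and grips with 20 to 120 N. Pads are 22 mm wide; open, the fingers measure 114 mm over their backs; the gripper's body (76 mm by 85 mm) begins 54 mm behind the grasp point. The pads swing forward as they close: fully open they stand 13 mm farther back than shut.
Start: joints at [-1.342, 0.181, 1.607, -0, 1.354, -0.206], TCP at [0.242, -0.522, 0.231] pointing down, gripper open.
Joint ranges: [-2.99, 2.99], [-0.89, 2.07], [0.3, 2.58], [-1.14, 4.28], [0, 2.63], [-3.12, 3.12]. Speed limits (rad/s): [2.57, 2.57, 3.01, 3.14, 3.14, 3.14].

INTERFACE

Orientations are given as a unit quaternion [w, x, y, z].
In Python, from bench import sensors, vision, ctrl gives the robot as it stands.
- The arm moves only by the tool carry_out, never from a script. Its argument "deltas" is text: rows parted by semicolons, each of 7 numbers parted by spaces: the shift along the tool's x, y, z in mm, then the turn, a rotation vector about the tool's x, y, z in rad, then the closure, from 0 (fully open) to 1 (shut). In form: tx ty tz ax ay az claw; .... A call has 1 to 12 rows; each row is the pose to reach, as a shift and turn from the pose commanded when the call began, along the tool's axes at that moment; what a row does not reach only later rows make up. A row lasts 1/8 s, in which the tool goes at most 62.5 mm and 10.7 degrees, less where a joint would pass 70% of its speed; a pose out of reach is approached as far as the arm can. A call with a gripper value outside its range is refused whole. The fingers move at their own pace and stop on an object; the grip force is fixed at half the most. Time passes only in rows, so rows that repeat a pose let the fingers close. It gives the time, the measured TCP pose, the force, the opening and the grip force at its end, in the units of the state.
- sensors.get_obs(): the state, without advancing time (a new reading comes with each control period).
- vision.camera(name): name is "side" or "top"; returns the picture (420x560x3 uint8, blue, green, red); there is no depth.
- vision.camera_model(name): a dict with "K" (3x3 intrinsics, pixels), "k1" (the pictures are not rectified: a ray, as slopes to the right and down, at radius r is drawn at 1 + k1 r^2 times it, then the intrinsics apply), "extrinsics" (4x4, takes a point from world to camera coordinates). Camera axes: x right, y down, z forward; pixel columns grow to the right and rows downward; lengths in m; the calibration is good to about 2 mm. A picture is of the moment at which its call begins. camera_model takes no time and is no camera call.
- ctrl.hand_in(): hands the job in; it is judged then, once.
The state is a dict: "time_s": time; "q": joint angles; "dq": joint speeds; "joint_efforts": joint torques, N m; "eef_pos": TCP position; "eef_rot": TCP orientation; "wrist_force": force on the tool from outside, world axes, zero at the start; "torque": the same for the moment, N m; "opening": opening from 0.0 (shut) to 1.0 (fully open); "grasp_force": force on a finger pad.
Only numpy, scipy, OpenCV 4.12 (cv2) and the standard library are available. Lean on these libraries where they do the work, as an engineer would, in place of code of your own. Each camera call takes 0.05 s, during which the arm holds its last target. There are 200 camera calls.

## Working session

There is one attempt and no reset: what is moved stays moved. The work goes in short steps, Python scripts to look and compute and a tool call to move; the robot and the scene stay as the last step left them, time stands still between calls to the robot, and variables do not carry over. Pictures are saved under pics/ and viewed, at most 10 in all, crops included, and the job is handed in when it is done.

Besides the shell and the picture viewer there is one more tool, called after "Request:" by a JSON object that holds its "method" and its "body", one argument or row to a line. carry_out: Moves the arm, as the interface text tells. Its arguments: {"type":"object","properties":{"deltas":{"type":"string"}},"required":["deltas"]}

```bash
mkdir -p pics; ls
python3 - <<'E'
from bench import sensors, vision, ctrl
import cv2, numpy as np
np.set_printoptions(precision=4,suppress=True)
for n in("top","side"):
    cv2.imwrite(f"pics/{n}0.png",vision.camera(n)); m=vision.camera_model(n); print(n,m["K"],m["k1"],m["extrinsics"])
print(sensors.get_obs())
E
```

```text
pics
top [[379.8737   0.     283.8107]
 [  0.     379.8737 213.3118]
 [  0.       0.       1.    ]] -0.05511620350633367 [[ 0.0203 -0.9998 -0.004  -0.0619]
 [-0.9939 -0.0197 -0.1087  0.5487]
 [ 0.1086  0.0062 -0.9941  1.0831]
 [ 0.      0.      0.      1.    ]]
side [[502.7172   0.     272.323 ]
 [  0.     502.7172 215.4341]
 [  0.       0.       1.    ]] -0.05323730153765795 [[ 0.8986 -0.4387  0.0116 -0.4852]
 [-0.3105 -0.6544 -0.6894  0.2222]
 [ 0.31    0.6159 -0.7243  1.432 ]
 [ 0.      0.      0.      1.    ]]
{'time_s': 0.1, 'q': array([-1.3423,  0.1815,  1.6079,  0.    ,  1.3538, -0.2063]), 'dq': array([ 0.0003, -0.0016, -0.0034, -0.0006,  0.0013, -0.0004]), 'joint_efforts': array([  0.0002, -44.5876, -35.2237,  -0.0004,   0.0042,  -0.    ]), 'eef_pos': array([ 0.2421, -0.521 ,  0.2305]), 'eef_rot': array([-0.0008,  0.9765,  0.2157,  0.    ]), 'wrist_force': array([-0.0872,  0.2443, -0.4919]), 'torque': array([-0.0048,  0.0515,  0.0036]), 'grasp_force': 0.0, 'opening': 0.9977015310969964}
```

View pics/top0.png

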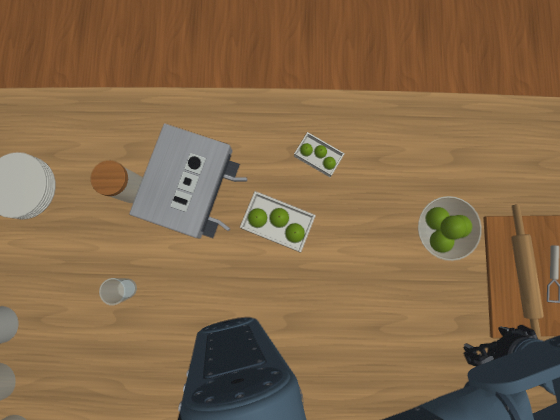

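View pics/side0.png

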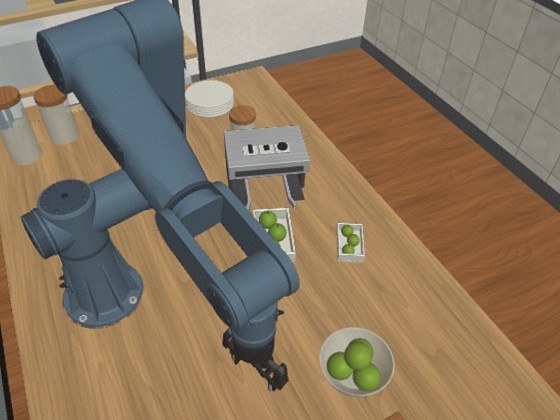

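The top view shows the grill hood with corners near (166,125), (231,144), (202,238) and (131,213). Its keys are round (194,162), square (187,181) and bar (180,201). The large dish is at (278,221), the small look-alike at (320,154), and the jar stands behind the grill. The side view agrees with this.

```bash
cat > h.py <<'E'
import cv2, numpy as np
from bench import sensors, vision, ctrl
np.set_printoptions(precision=4,suppress=True)
def ray(n,uv,z):
    m=vision.camera_model(n); K=np.array(m["K"]); E=np.array(m["extrinsics"]); uv=np.atleast_2d(np.array(uv,float))
    s=cv2.undistortPoints(uv[:,None],K,np.array([m["k1"],0,0,0,0.]))[:,0]
    d=np.c_[s,np.ones(len(s))]@E[:3,:3]; c=-E[:3,:3].T@E[:3,3]
    return c+d*((z-c[2])/d[:,2])[:,None]
def proj(n,P):
    m=vision.camera_model(n); E=np.array(m["extrinsics"])
    return cv2.projectPoints(np.atleast_2d(np.array(P,float)),cv2.Rodrigues(E[:3,:3])[0],E[:3,3],np.array(m["K"]),np.array([m["k1"],0,0,0,0.]))[0][:,0]
def whites(im,lo,box):
    hsv=cv2.cvtColor(im,cv2.COLOR_BGR2HSV); m=((hsv[...,1]<45)&(hsv[...,2]>lo)).astype(np.uint8)
    k=np.zeros_like(m); x0,y0,x1,y1=box; k[y0:y1,x0:x1]=1
    return m*k
def dish(im,box=(225,170,335,270)):
    m=cv2.morphologyEx(whites(im,120,box),cv2.MORPH_CLOSE,np.ones((3,3)))
    c=max(cv2.findContours(m,cv2.RETR_EXTERNAL,cv2.CHAIN_APPROX_NONE)[0],key=cv2.contourArea)
    return c
E
python3 - <<'E'
from h import *
im=cv2.imread("pics/top0.png")
hc=ray("top",[(166,125),(231,144),(202,238),(131,213)],.165); print("hood",hc); print([np.linalg.norm(hc[i]-hc[(i+1)%4]) for i in range(4)])
m=whites(im,200,(165,145,210,220))
for c in cv2.findContours(m,cv2.RETR_EXTERNAL,cv2.CHAIN_APPROX_NONE)[0]:
    if cv2.contourArea(c)>50:
        r=cv2.minAreaRect(c); print(r, ray("top",r[0],.169))
c=dish(im); r=cv2.minAreaRect(c); b=cv2.boxPoints(r); print(r,b)
P=ray("top",b,.05); print(P,[np.linalg.norm(P[i]-P[(i+1)%4]) for i in range(4)],P.mean(0))
cv2.imwrite("pics/c0.png",cv2.resize(im[110:260,110:340],None,fx=3.4,fy=3.4,interpolation=cv2.INTER_CUBIC))
E
```

```text
hood [[0.7656 0.2669 0.165 ]
 [0.7159 0.091  0.165 ]
 [0.4673 0.1566 0.165 ]
 [0.528  0.3454 0.165 ]]
[np.float64(0.1828255055105602), np.float64(0.25708703929242605), np.float64(0.198375731653525), np.float64(0.25016253700177243)]
((277.1379089355469, 221.15516662597656), (65.73613739013672, 39.553104400634766), 21.801410675048828) [[239.2758 227.3103]
 [253.9655 190.5862]
 [315.     215.    ]
 [300.3103 251.7241]]
[[ 0.5047  0.0759  0.05  ]
 [ 0.6122  0.0368  0.05  ]
 [ 0.5445 -0.1408  0.05  ]
 [ 0.4386 -0.1002  0.05  ]] [np.float64(0.11431358998250965), np.float64(0.1899780293275247), np.float64(0.11341380387970577), np.float64(0.18806511697664902)] [ 0.525  -0.0321  0.05  ]
```

View pics/c0.png

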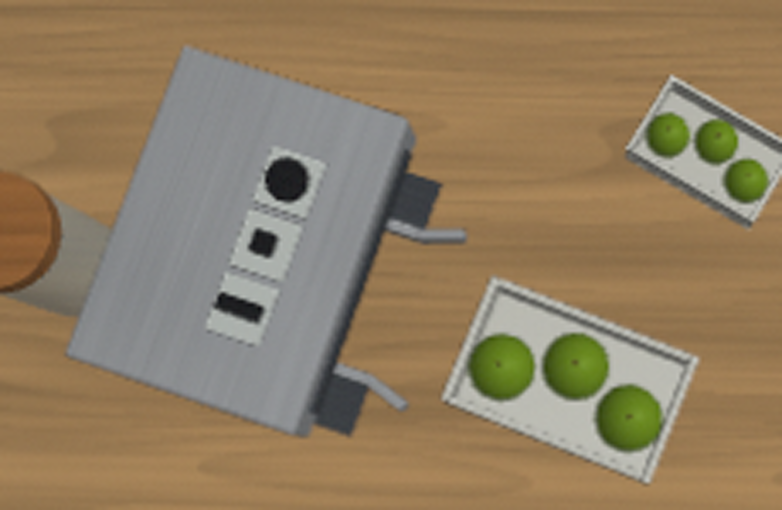

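The crop shows the hood's front edge from (412,120) to (305,437), the guides' flares in front of it, and the three keys in the order round, square, bar. The dish measures 190x114 mm, so it is the large one.

Run:
```python
from h import *
f=lambda L:np.array(L)/3.4-0.35+[110,110]
hc=ray("top",f([(187,47),(412,120),(305,437),(67,355)]),.165)[:,:2]; print("hood",hc,[np.linalg.norm(hc[i]-hc[(i+1)%4]) for i in range(4)])
# model: corners in grill frame
G=np.array([(190,-130),(0,-130),(0,130),(190,130.)])/1000
k=ray("top",f([(287,179),(263,243),(240,307)]),.179)[:,:2]; print("keys",k)
GK=np.array([(70,-52),(70,0),(70,52.)])/1000
A=np.r_[G,GK];B=np.r_[hc,k]
H=(A-A.mean(0)).T@(B-B.mean(0)); th=np.arctan2(H[0,1]-H[1,0],H[0,0]+H[1,1]); R=np.array([[np.cos(th),-np.sin(th)],[np.sin(th),np.cos(th)]]); t=B.mean(0)-R@A.mean(0)
print("grill",th,np.degrees(th),t,"res",(A@R.T+t-B)*1000)
# guides: bar at front flare ends, top z=.022
g=ray("top",f([(388,226),(424,236),(466,236),(340,369),(370,378),(404,406)]),.022)[:,:2]; print("guide pts in grill",(g-t)@R*1000)
# side view: keys
s=[(251,149.5),(266.5,148.5),(282.5,146.5)]
print("side keys",ray("side",s,.179))
d=np.array([.525,-.0321]); print("dish in grill",(d-t)@R*1000, np.degrees(np.arctan2(.177,.067)-th))
```

```text
hood [[0.7697 0.2709]
 [0.7133 0.0914]
 [0.4667 0.1634]
 [0.5252 0.3496]] [np.float64(0.1881581072499069), np.float64(0.2569221716069222), np.float64(0.19520021751687905), np.float64(0.25694645833492447)]
keys [[0.6616 0.1828]
 [0.6119 0.1987]
 [0.5627 0.2137]]
grill 1.2704129851830666 72.7893022896057 [0.5909 0.1296] res [[ 1.5801  1.7247]
 [ 1.7931 -0.2713]
 [ 0.06    4.651 ]
 [-2.1961 -0.0926]
 [-0.2932 -1.8089]
 [-0.2226 -2.287 ]
 [-0.7213 -1.9159]]
guide pts in grill [[ 21.4104 -64.6042]
 [-11.6846 -66.0965]
 [-46.7624 -77.6695]
 [ 19.1829  67.7434]
 [ -8.2737  66.8961]
 [-44.3862  80.533 ]]
side keys [[0.5623 0.2057 0.179 ]
 [0.6093 0.1892 0.179 ]
 [0.6603 0.1765 0.179 ]]
dish in grill [-173.9218   15.1486] -3.522513857072528
```

```bash
cat >> h.py <<'E'
from scipy.spatial.transform import Rotation as Ro
TH=1.2704; T0=np.array([.5909,.1296])
def g2w(x,y): c,s=np.cos(TH),np.sin(TH); return T0+np.array([c*x-s*y,s*x+c*y])/1000
def w2g(p): c,s=np.cos(TH),np.sin(TH); d=np.array(p)[:2]-T0; return np.array([c*d[0]+s*d[1],-s*d[0]+c*d[1]])*1000
def cur():
    o=sensors.get_obs(); w,x,y,z=o["eef_rot"]; return o,Ro.from_quat([x,y,z,w])
def go(x,y,z,yaw):
    o,R=cur(); D=Ro.from_euler("z",yaw)*Ro.from_euler("x",np.pi)
    print("t",o["time_s"],"F",o["wrist_force"],"shift",R.inv().apply(np.array([x,y,z])-o["eef_pos"])*1000,"turn",(R.inv()*D).as_rotvec())
E
python3 - <<'E'
from h import *
o,R=cur(); print(R.as_matrix())
go(.481,-.149,.2,np.radians(69.3))
print(ray("top",(449,228),.1))
E
```

```text
[[ 0.907   0.4212 -0.0003]
 [ 0.4212 -0.907   0.0016]
 [ 0.0003 -0.0016 -1.    ]]
t 0.1 F [-0.0872  0.2443 -0.4919] shift [ 373.3427 -236.7111   30.9602] turn [-0.0014 -0.0009 -0.7747]
[[ 0.5105 -0.5074  0.1   ]]
```

Request:
{"method": "carry_out", "body": {
  "deltas": "373 -237 31 0 0 -0.775 0;373 -237 31 0 0 -0.775 0;373 -237 31 0 0 -0.775 0;373 -237 31 0 0 -0.775 0;373 -237 31 0 0 -0.775 0;373 -237 31 0 0 -0.775 0;373 -237 31 0 0 -0.775 0;373 -237 31 0 0 -0.775 0;373 -237 31 0 0 -0.775 0;373 -237 31 0 0 -0.775 0;373 -237 31 0 0 -0.775 0;373 -237 31 0 0 -0.775 0"
}}

```text
time_s: 1.6
eef_pos: [0.4804, -0.1504, 0.2004]
eef_rot: [0.0, 0.823, 0.568, -0.0]
wrist_force: [0.3, 0.3, 0.1]
opening: 1.001
grasp_force: 0.0
```

Run:
```python
from h import *
go(.481,-.149,.012,np.radians(69.3))
a=vision.camera("top");cv2.imwrite("pics/a1.png",np.hstack([cv2.resize(a[100:300,100:360],None,fx=1.5,fy=1.5),cv2.resize(vision.camera("side")[100:300,160:420],None,fx=1.5,fy=1.5)]))
```

```text
t 1.6 F [0.3461 0.2819 0.1034] shift [  1.5321   0.0888 188.3673] turn [ 0.0001  0.0001 -0.0015]
```

View pics/a1.png

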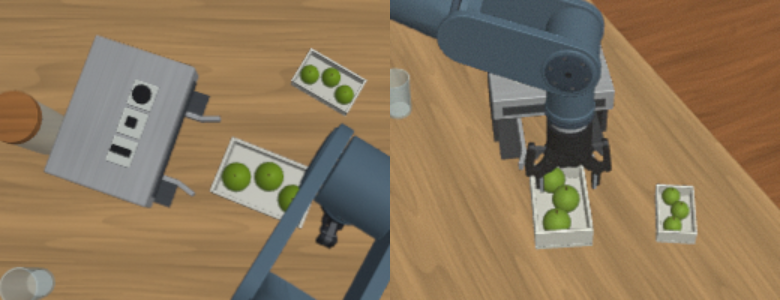

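The gripper hangs behind the dish, with its fingers spread across the dish's width. I'll descend now.

Request:
{"method": "carry_out", "body": {
  "deltas": "0 0 60 0 0 0 0;0 0 110 0 0 0 0;0 0 150 0 0 0 0;0 0 175 0 0 0 0;0 0 188 0 0 0 0;0 0 188 0 0 0 0"
}}

```text
time_s: 2.45
eef_pos: [0.4803, -0.1494, 0.0119]
eef_rot: [-0.001, 0.823, 0.569, -0.0]
wrist_force: [-0.4, 0.5, 0.4]
opening: 0.999
grasp_force: 0.0
```

Run:
```python
from h import *
o,R=cur(); print(o["wrist_force"],w2g(o["eef_pos"]),o["eef_pos"])
# target: dish centre at grill (-120,0) yaw = grill; TCP 95+11 behind => x -226 ; then home -71
for x,y,yaw in ((-190,4,TH-.02),(-150,0,TH),(-80,0,TH)):
    p=g2w(x,y); go(p[0],p[1],.012,yaw)
cv2.imwrite("pics/a2.png",cv2.resize(vision.camera("side")[100:300,160:420],None,fx=3,fy=3))
```

```text
[-0.438   0.4996  0.3687] [-299.1842   23.0887] [ 0.4803 -0.1494  0.0119]
t 2.45 F [-0.438   0.4996  0.3687] shift [110.1427  12.4164  -0.1306] turn [-0.0013 -0.0003 -0.0408]
t 2.45 F [-0.438   0.4996  0.3687] shift [150.3119  13.9776  -0.1234] turn [-0.0013 -0.0003 -0.0608]
t 2.45 F [-0.438   0.4996  0.3687] shift [220.1824   9.7226  -0.1018] turn [-0.0013 -0.0003 -0.0608]
```

View pics/a2.png

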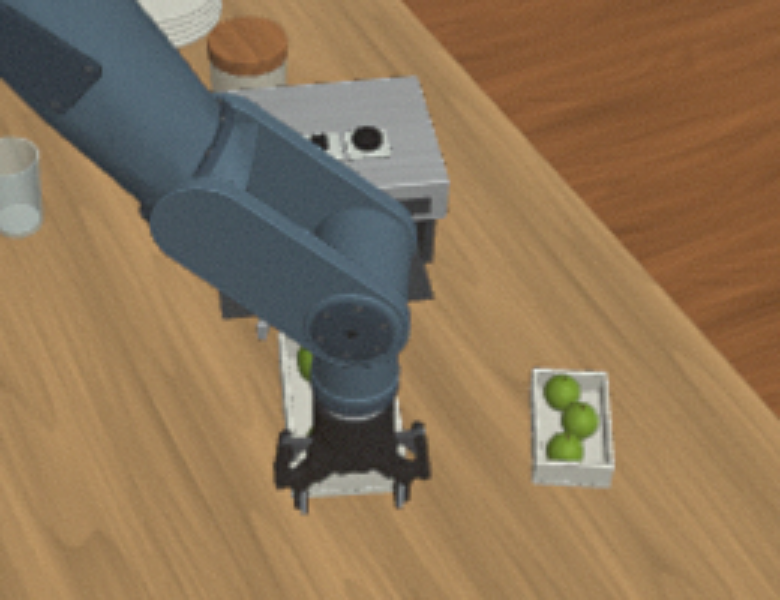

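The fingers straddle the dish's rear end cleanly, at crop (303,500) and (400,495). I'll push forward while easing it sideways onto the centreline.

Request:
{"method": "carry_out", "body": {
  "deltas": "12 0 0 0 0 0 0;20 0 0 0 0 0 0;28 1 0 0 0 -0.002 0;37 2 0 0 0 -0.006 0;46 3.5 0 0 0 -0.01 0;55 5 0 0 0 -0.015 0;64 6.5 0 0 0 -0.02 0;73 8 0 0 0 -0.024 0;82 9.5 0 0 0 -0.028 0;91 11 0 0 0 -0.033 0;100 12 0 0 0 -0.037 0;110 12.5 0 0 0 -0.041 0"
}}

```text
time_s: 4.0
eef_pos: [0.5321, -0.0515, 0.0133]
eef_rot: [0.001, 0.81, 0.586, -0.0]
wrist_force: [-2.1, -5.5, 3.4]
opening: 0.998
grasp_force: 3.1
```

Run:
```python
from h import *
o,R=cur(); print(o["wrist_force"],w2g(o["eef_pos"]),o["eef_pos"])
for x,y,yaw in ((-150,0,TH),(-80,0,TH),(-71,0,TH)):
    p=g2w(x,y); go(p[0],p[1],.012,yaw)
a=vision.camera("top");cv2.imwrite("pics/a3.png",np.hstack([cv2.resize(a[100:300,100:360],None,fx=1.5,fy=1.5),cv2.resize(vision.camera("side")[100:300,160:420],None,fx=1.5,fy=1.5)]))
```

```text
[-2.1195 -5.4608  3.3993] [-190.3657    2.6077] [ 0.5321 -0.0515  0.0133]
t 4.0 F [-2.1195 -5.4608  3.3993] shift [40.4096  1.8475  1.2391] turn [ 0.0018  0.0016 -0.0188]
t 4.0 F [-2.1195 -5.4608  3.3993] shift [110.3972   0.5339   1.1243] turn [ 0.0018  0.0016 -0.0188]
t 4.0 F [-2.1195 -5.4608  3.3993] shift [119.3956   0.365    1.1095] turn [ 0.0018  0.0016 -0.0188]
```

View pics/a3.png

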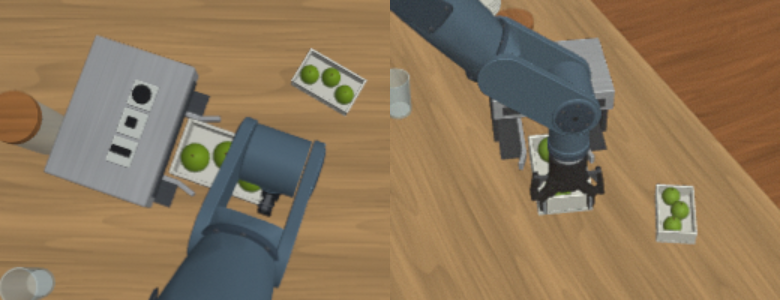

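The dish's front end is between the guides and well centred, with its front edge at top crop (170–190,125–180). I'll keep pushing.

Request:
{"method": "carry_out", "body": {
  "deltas": "10 0.5 0 0 0 -0.005 0;20 1 0 0 0 -0.01 0;30 1.5 0 0 0 -0.015 0;40 1.5 0 0 0 -0.019 0;50 1.5 0 0 0 -0.019 0;60 1 0 0 0 -0.019 0;70 1 0 0 0 -0.019 0;79 1 0 0 0 -0.019 0;87 1 0 0 0 -0.019 0;94 1 0 0 0 -0.019 0;100 0.5 0 0 0 -0.019 0;105 0.5 0 0 0 -0.019 0"
}}

```text
time_s: 5.6
eef_pos: [0.5649, 0.0479, 0.0128]
eef_rot: [0.001, 0.805, 0.593, -0.0]
wrist_force: [-1.3, -5.7, 3.7]
opening: 1.002
grasp_force: 3.2
```

Run:
```python
from h import *
o,R=cur(); print(o["wrist_force"],w2g(o["eef_pos"]),o["eef_pos"])
p=g2w(-71,0); go(p[0],p[1],.012,TH)
```

```text
[-1.2983 -5.7273  3.6521] [-85.6817   0.6559] [0.5649 0.0479 0.0128]
t 5.6 F [-1.2983 -5.7273  3.6521] shift [14.6829  0.6525  0.8206] turn [ 0.0006  0.0014 -0.0002]
```

Now I'll creep to the stop, watching the force.

Request:
{"method": "carry_out", "body": {
  "deltas": "4 0 0 0 0 0 0;8 0 0 0 0 0 0;11 0 0 0 0 0 0;13 0 0 0 0 0 0;14 0 0 0 0 0 0"
}}

```text
time_s: 6.22
eef_pos: [0.569, 0.0611, 0.0128]
eef_rot: [0.001, 0.805, 0.593, -0.0]
wrist_force: [-1.9, -6.0, 4.3]
opening: 1.002
grasp_force: 3.2
```

Request:
{"method": "carry_out", "body": {
  "deltas": "2 0 0 0 0 0 0;3 0 0 0 0 0 0;4 0 0 0 0 0 0;4 0 0 0 0 0 0"
}}

```text
time_s: 6.72
eef_pos: [0.5702, 0.065, 0.0128]
eef_rot: [0.001, 0.805, 0.593, -0.0]
wrist_force: [-0.7, -5.1, 2.8]
opening: 0.999
grasp_force: 2.8
```

Request:
{"method": "carry_out", "body": {
  "deltas": "1 0 0 0 0 0 0;2 0 0 0 0 0 0;3 0 0 0 0 0 0;3 0 0 0 0 0 0"
}}

```text
time_s: 7.22
eef_pos: [0.5705, 0.066, 0.0128]
eef_rot: [0.001, 0.805, 0.593, -0.002]
wrist_force: [-5.8, -13.8, 7.2]
opening: 0.998
grasp_force: 7.7
```

Request:
{"method": "carry_out", "body": {
  "deltas": "1 0 0 0 0 0 0;2 0 0 0 0 0 0;2 0 0 0 0 0 0"
}}

```text
time_s: 7.6
eef_pos: [0.5705, 0.066, 0.0128]
eef_rot: [0.002, 0.805, 0.593, -0.003]
wrist_force: [-9.6, -22.6, 9.7]
opening: 0.999
grasp_force: 12.4
```

Run:
```python
from h import *
o,R=cur(); print(o["wrist_force"],o["torque"],w2g(o["eef_pos"]),o["eef_pos"])
```

```text
[ -9.6341 -22.642    9.7189] [-3.3985  0.895  -0.0998] [-66.8262   0.693 ] [0.5705 0.066  0.0128]
```

The dish is hard against the stop: the force rose to 25 N with no motion and no yaw torque. I'll retreat, rise clear and check.

Request:
{"method": "carry_out", "body": {
  "deltas": "-4 0 0 0 0 0 0;-15 0 0 0 0 0 0;-40 0 0 0 0 0 0;-70 0 0 0 0 0 0;-90 0 -30 0 0 0 0;-100 0 -90 0 0 0 0.5;-120 0 -150 0 0 0 1;-180 0 -190 0 0 0 1;-240 0 -210 0 0 0 1;-240 0 -220 0 0 0 1;-240 0 -220 0 0 0 1"
}}

```text
time_s: 8.98
eef_pos: [0.5007, -0.159, 0.233]
eef_rot: [0.001, 0.806, 0.593, 0.001]
wrist_force: [0.4, 0.5, 0.2]
opening: 0.0
grasp_force: 0.0
```

Run:
```python
from h import *
a=vision.camera("top");cv2.imwrite("pics/t4.png",a)
cv2.imwrite("pics/a4.png",np.hstack([cv2.resize(a[110:260,110:260],None,fx=2.6,fy=2.6,interpolation=cv2.INTER_CUBIC),cv2.resize(vision.camera("side")[100:250,200:350],None,fx=2.6,fy=2.6,interpolation=cv2.INTER_CUBIC)]))
o,R=cur();print(o["eef_pos"],o["opening"],o["wrist_force"])
print("pred rear edge px",proj("top",[np.r_[g2w(-60,y),.05] for y in(57.5,-57.5)]))
```

```text
[ 0.5002 -0.1573  0.2313] -0.0008998340277055874 [ 0.3612  0.0701 -0.5481]
pred rear edge px [[234.7605 222.5302]
 [247.7608 185.0558]]
```

View pics/a4.png

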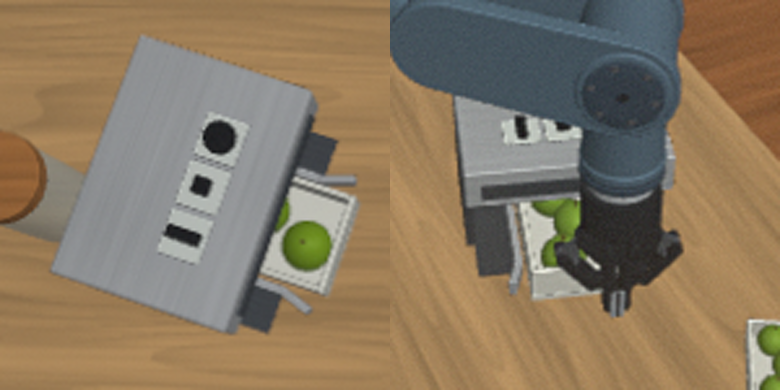

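The dish's rear edge at (247,186)-(236,224) matches the predicted home position to within about 1 px, so it is home. Now I'll refine the key positions from two views.

Run:
```python
from h import *
def blobs(f,box):
    im=cv2.imread(f); x0,y0,x1,y1=box
    c=cv2.resize(im[y0:y1,x0:x1],None,fx=4,fy=4,interpolation=cv2.INTER_LINEAR)
    m=(c.max(2)<85).astype(np.uint8); n,l,s,ce=cv2.connectedComponentsWithStats(m)
    return [((ce[i]-1.5)/4+[x0,y0],s[i,4]) for i in range(1,n) if s[i,4]>100]
tp=blobs("pics/t4.png",(170,150,207,212)); sd=blobs("pics/side0.png",(240,138,294,158))
for (a,n) in tp: print("top",a,n,ray("top",a,.179)[0], w2g(ray("top",a,.179)[0]))
for (a,n) in sd: print("side",a,n,ray("side",a,.179)[0],w2g(ray("side",a,.179)[0]))
go(.563,.2115,.26,TH-np.pi/2)
go(.563,.2115,.26,TH)
```

```text
top [193.8501 162.4493] 1957 [0.6612 0.1834 0.179 ] [ 72.1645 -51.2382]
top [186.9055 181.0557] 689 [0.612 0.199 0.179] [72.5121  0.3404]
top [179.8426 199.9429] 1035 [0.5627 0.2147 0.179 ] [72.9773 52.152 ]
side [281.8647 145.7281] 946 [0.6602 0.1809 0.179 ] [ 69.5136 -51.0217]
side [249.9361 148.3354] 454 [0.5617 0.2126 0.179 ] [70.5998 52.4466]
side [265.9767 147.0433] 349 [0.611  0.1966 0.179 ] [69.9469  0.6568]
t 9.075 F [ 0.3612  0.0701 -0.5481] shift [370.8915 -49.1109 -28.2507] turn [-0.0019  0.0003  1.5711]
t 9.075 F [ 0.3612  0.0701 -0.5481] shift [370.8915 -49.1109 -28.2507] turn [-0.0014 -0.001   0.0003]
```

Both views agree to within 2.5 mm: bar (0.562, 0.2137), square (0.6115, 0.198) and round (0.6607, 0.182). I'll go above the bar key with the fingers shut.

Request:
{"method": "carry_out", "body": {
  "deltas": "62 -8 0 0 0 0 1;124 -16 0 0 0 0 1;186 -25 0 0 0 0 1;248 -33 0 0 0 0 1;310 -41 0 0 0 0 1;350 -46 0 0 0 0 1;373 -49 0 0 0 0 1;373 -49 0 0 0 0 1;373 -49 0 0 0 0 1"
}}

```text
time_s: 10.2
eef_pos: [0.5632, 0.2125, 0.2312]
eef_rot: [-0.0, 0.805, 0.594, -0.001]
wrist_force: [0.6, -0.1, -0.2]
opening: -0.0
grasp_force: 0.0
```

Run:
```python
from h import *
o,R=cur();print(o["eef_pos"],w2g(o["eef_pos"]),o["wrist_force"])
go(.562,.2137,.185,TH)
cv2.imwrite("pics/a5.png",cv2.resize(vision.camera("side")[80:230,200:350],None,fx=3.4,fy=3.4,interpolation=cv2.INTER_CUBIC))
```

```text
[0.5632 0.2125 0.2312] [70.9778 50.9434] [ 0.5768 -0.1481 -0.2105]
t 10.2 F [ 0.5768 -0.1481 -0.2105] shift [ 0.8571 -1.4664 46.1593] turn [-0.0017  0.0011  0.0008]
```

View pics/a5.png

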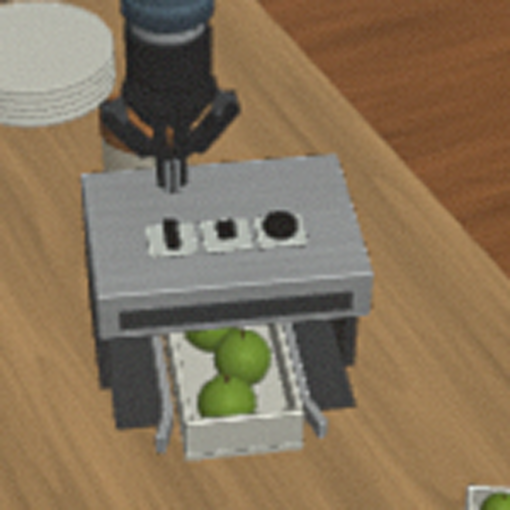

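The shut fingers are in line above the bar key at crop (172,235), and the dish is home between the guides. I'll press the bar key.

Request:
{"method": "carry_out", "body": {
  "deltas": "0 -1.5 30 0 0 0 1;0.5 -1.5 45 0 0 0 1;0.5 -1.5 50 0 0 0 1;0.5 -1.5 53 0 0 0 1;0.5 -1.5 55.5 0 0 0 1;0.5 -1.5 57.5 0 0 0 1;0.5 -1.5 58 0 0 0 1"
}}

```text
time_s: 11.12
eef_pos: [0.5635, 0.2129, 0.175]
eef_rot: [0.0, 0.805, 0.593, 0.001]
wrist_force: [-0.1, -1.8, 3.5]
opening: -0.002
grasp_force: 1.6
```

Request:
{"method": "carry_out", "body": {
  "deltas": "0 0 1.5 0 0 0 1;0 0 3 0 0 0 1;0 0 3.5 0 0 0 1;0 0 3.5 0 0 0 1"
}}

```text
time_s: 11.62
eef_pos: [0.5635, 0.2129, 0.1729]
eef_rot: [0.001, 0.805, 0.593, 0.001]
wrist_force: [-4.1, -2.7, 12.7]
opening: 0.003
grasp_force: 6.5
```

The bar key is fully down (z 0.173, 12.7 N). I'll rise, cross over the square key at a safe height, and stop above the round key.

Request:
{"method": "carry_out", "body": {
  "deltas": "0 0 -10 0 0 0 1;0 0 -45 0 0 0 1;0 0 -50 0 0 0 1;-0.5 50 -50 0 0 0 1;-1 90 -50 0 0 0 1;-1 102 -50 0 0 0 1;-1 102 -50 0 0 0 1;-1 102 -50 0 0 0 1"
}}

```text
time_s: 12.62
eef_pos: [0.6588, 0.1824, 0.2202]
eef_rot: [-0.001, 0.805, 0.593, -0.001]
wrist_force: [-0.2, -0.1, 0.4]
opening: -0.003
grasp_force: 0.0
```

Run:
```python
from h import *
go(.6607,.182,.173,TH)
cv2.imwrite("pics/a6.png",cv2.resize(vision.camera("side")[80:230,200:350],None,fx=3.4,fy=3.4,interpolation=cv2.INTER_CUBIC))
```

```text
t 12.625 F [-0.2231 -0.0959  0.4384] shift [ 0.1521  2.0285 47.185 ] turn [-0.0016  0.0003  0.0001]
```

View pics/a6.png

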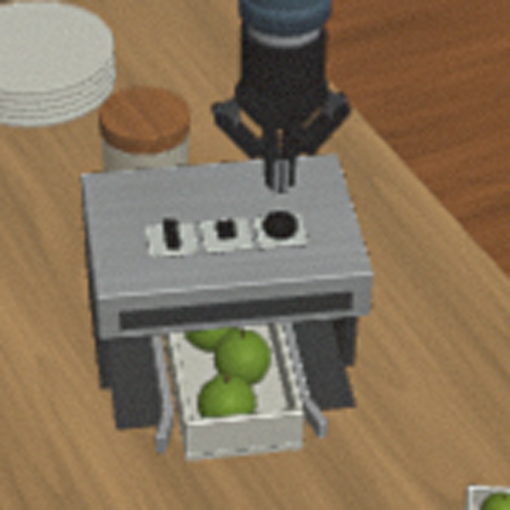

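The fingers are above the round key at crop (281,225). I'll press it, checking the depth.

Request:
{"method": "carry_out", "body": {
  "deltas": "0 1 25 0 0 0 1;0 2 36 0 0 0 1;0 2 41 0 0 0 1;0 2 44 0 0 0 1;0 2 47 0 0 0 1;0 2 49 0 0 0 1;0 2 50 0 0 0 1;0 2 50 0 0 0 1"
}}

```text
time_s: 13.68
eef_pos: [0.6623, 0.1814, 0.173]
eef_rot: [0.0, 0.805, 0.593, 0.001]
wrist_force: [-5.8, -0.1, 9.4]
opening: -0.002
grasp_force: 5.0
```

The round key is fully down (z 0.173, 9.4 N). I'll rise clear.

Request:
{"method": "carry_out", "body": {
  "deltas": "0 0 -10 0 0 0 1;0 0 -45 0 0 0 1;0 0 -80 0 0 0 1;0 0 -90 0 0 0 1;0 0 -90 0 0 0 1;0 0 -90 0 0 0 1"
}}

```text
time_s: 14.42
eef_pos: [0.6611, 0.1811, 0.2586]
eef_rot: [-0.001, 0.805, 0.593, -0.001]
wrist_force: [-0.2, 0.2, -0.1]
opening: 0.0
grasp_force: 0.0
```

Run:
```python
from h import *
o,R=cur(); print(o["eef_pos"],o["wrist_force"],np.abs(o["dq"]).max(),o["time_s"])
a=vision.camera("side");b=cv2.imread("pics/side0.png")
print("jar/tumbler/bowl px change top:",[int((cv2.absdiff(vision.camera("top"),cv2.imread("pics/top0.png"))[y0:y1,x0:x1].max(2)>60).sum()) for x0,y0,x1,y1 in((88,155,135,205),(95,275,138,308),(415,192,482,262))])
print(ctrl.hand_in())
```

```text
[0.6611 0.1811 0.2586] [-0.1617  0.1891 -0.1228] 0.00799923027216281 14.425
jar/tumbler/bowl px change top: [1454, 870, 0]
the job is handed in; nothing more can be done
None
```

The large dish went in against the back stop, then I pressed the bar key and after it the round key, each fully down, and handed the job in at about 14 s; no verdict came back. The bowl had not moved in the last top view. That view's jar and tumbler areas had changed, probably because the arm was over them, so I could not confirm those two at the end; the jar still looked in place in the last side view, before the round-key press.

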